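Right the fallen spray can and oil flask in the bench tray

TASK

A spray can and a square oil flask have fallen over on the bench. Stand both upright, caps up, in the steel tray where the others stand: the can in the gap between the standing can and the round tub, the flask in the gap between the standing flask and the tub. Set them down rather than dropping them, and do not shift or knock over the three containers already standing in the tray.

Things in the scene. Friction and masses are not known exactly. Their poses are not given: they have to be found in the camera images.
- tipped_can: the fallen spray can, lying on the bench on its round side: bare metal body with a paper label, 52 mm diameter and 112 mm long, then a 14 mm sloping shoulder and a white cap 38 mm in diameter and 28 mm long (154 mm overall), about 0.3 kg. Origin: centre of its bottom face; its z axis runs from the bottom to the cap
- tipped_flask: the fallen grey plastic flask, lying on a flat side: body 52 x 52 mm square and 112 mm long, then a 16 mm shoulder and a white cap 30 mm in diameter and 26 mm long (154 mm overall), about 0.3 kg. Origin: centre of its bottom face; z axis from the bottom to the cap, x and y axes square to its sides
- lane: the fixed steel tray, 96 mm wide along its x axis, 480 mm long along its y axis. Origin at the centre of its underside; its floor is 6 mm above that, and a 6 mm thick lip, 18 mm high above the bench, runs all round (inside 84 x 468 mm)
- standing_can: a spray can like the fallen one, standing at one end of the tray (either end). Origin: centre of its bottom
- standing_flask: a square flask like the fallen one, standing at the other end of the tray. Origin: centre of its bottom
- tub: round white tub with a black lid, 72 mm diameter, 90 mm tall, standing in the middle of the tray between the can and the flask. Origin: centre of its bottom. A gap about 120 mm wide is free on either side of it
- tape: a bystander: yellow roll of tape lying flat on the bench, 76 mm diameter, 22 mm high. Origin: centre of its underside

How it is judged:
At the end, for the whole second after the job is handed in: Both fallen containers stand cap up (within 0.06 rad), at rest and flat on the tray floor (within 3 mm; within 25 mm of its centre line): the can between standing can and tub, the flask between standing flask and tub (centres under 150 mm from their like, 155 mm from the tub) (angle between each of tipped_can, tipped_flask's own z axis and vertical below 0.06 rad and z of each of tipped_can, tipped_flask in the frame of lane below 0.009 m and x of tipped_can in the frame of lane between -0.025 and 0.025 m and x of tipped_flask in the frame of lane between -0.025 and 0.025 m and horizontal distance between tipped_can and standing_can below 0.15 m and horizontal distance between each of tipped_can, tipped_flask and tub below 0.155 m and horizontal distance between tipped_flask and standing_flask below 0.15 m and linear speed of each of tipped_can, tipped_flask below 0.02 m/s); the robot touches nothing.
It fails at once if the standing can is shifted by more than 20 mm or tipped (distance of standing_can from where it was at the start of the episode above 0.02 m or angle between standing_can's own z axis and vertical above 0.3 rad).
It fails at once if the standing flask is shifted by more than 20 mm or tipped (distance of standing_flask from where it was at the start of the episode above 0.02 m or angle between standing_flask's own z axis and vertical above 0.3 rad).
It fails at once if the tub is shifted by more than 20 mm or tipped (distance of tub from where it was at the start of the episode above 0.02 m or angle between tub's own z axis and vertical above 0.3 rad).
It fails at once if the fallen can is dropped (moves faster than 0.5 m/s out of the fingers) (linear speed of tipped_can above 0.5 m/s and contact force between tipped_can and the fingers below 0.05 N).
It fails at once if the fallen flask is dropped (moves faster than 0.5 m/s out of the fingers) (linear speed of tipped_flask above 0.5 m/s and contact force between tipped_flask and the fingers below 0.05 N).
It also fails if it takes over 70 s, if anything falls off the work surface, if the arm or the gripper's body presses on something with over 40 N, if the wrist force passes 120 N, or if a joint passes its speed limit or range.

ROBOT

A 6-joint arm with a two-finger parallel gripper is mounted at the origin on the work surface. World frame = base frame: x ahead of the robot, y to its left, z up, the work surface at z = 0. Lengths are in m, angles in rad, forces in N, time in s.
With the tool pointing down it reaches from about 0.375 to 0.975 m from the base axis. Payload 3.8 kg.
Tool frame: the origin (TCP) lies at the very end of the fingers, on their centre line; the grasp point (between the pads) lies 19 mm behind it; z points along the fingers, y is the line along which they close (so a half turn about z gives the same grasp; the last joint's range is limited). The gripper opens to 85 mm and grips with 20 to 120 N. Pads are 22 mm wide; open, the fingers measure 114 mm over their backs; the gripper's body (76 mm by 85 mm) begins 54 mm behind the grasp point. The pads swing forward as they close: fully open they stand 13 mm farther back than shut.
Start: joints at [1.183, 0.264, 1.604, -0, 1.274, -0.037], TCP at [0.232, 0.634, 0.231] pointing down, gripper open.
Joint ranges: [-2.63, 2.63], [-0.94, 2.18], [0.31, 2.57], [-1.31, 4.45], [0, 2.66], [-2.55, 2.55]. Speed limits (rad/s): [2.57, 2.57, 3.14, 3.14, 3.14, 3.14].

INTERFACE

Orientations are given as a rotation vector (axis times angle).
In Python, from workcell import read_state, read_camera, calibration, finish_job gives the robot as it stands.
- The arm moves only by the tool step_arm, never from a script. Its argument "commands" is a list of rows, each an object of numbers: "fingers": the gripper's target within -1 to 1 (shut at 1, half-way at 0, fully open at -1); "dx", "dy", "dz": the shift along the tool's x, y, z in m; "roll": the turn about the tool's z in degrees. In form: [{"fingers": .., "dx": .., "dy": .., "dz": .., "roll": ..}, ...]. A call has 1 to 8 rows; each row is the pose to reach, as a shift and turn from the pose commanded when the call began, along the tool's axes at that moment; what a row does not reach only later rows make up. A row lasts 1/8 s, in which the tool goes at most 62.5 mm and 10.7 degrees, less where a joint would pass 70% of its speed; a pose out of reach is approached as far as the arm can. A call with a gripper value outside its range is refused whole. The fingers move at their own pace and stop on an object; "squeeze" is the grip in N (left out, the last holds). Time passes only in rows, so rows that repeat a pose let the fingers close. It gives the time, the measured TCP pose, the force, the opening and the grip force at its end, in the units of the state.
- read_state(): the state, without advancing time (a new reading comes with each control period).
- read_camera(name): name is "scene" or "side" or "wrist"; returns (picture, depth): 420x560x3 uint8, blue, green, red; 420x560 float32, m along the optical axis (not along the pixel's ray), 0 where there is no reading.
- calibration(name): a dict with "intrinsics" (3x3 intrinsics, pixels), "k1" (the pictures are not rectified: a ray, as slopes to the right and down, at radius r is drawn at 1 + k1 r^2 times it, then the intrinsics apply), "world_to_cam" (4x4, takes a point from world to camera coordinates). Camera axes: x right, y up, looking along -z (the intrinsics and any distortion apply to the point x, -y, -z); pixel columns grow to the right and rows downward; lengths in m; the calibration is good to about 2 mm. A picture is of the moment at which its call begins: read the wrist's pose just before it. calibration takes no time and is no camera call; for the wrist camera it gives the pose at the moment of the call.
- finish_job(): hands the job in; it is judged then, once.
The state is a dict: "time": time; "q": joint angles; "joint_vel": joint speeds; "joint_torque": joint torques, N m; "tool_pos": TCP position; "tcp_rot": TCP orientation; "wrist_force": force on the tool from outside, world axes, zero at the start; "torque": the same for the moment, N m; "width": opening from 0.0 (shut) to 1.0 (fully open); "grip_force": force on a finger pad.
Only numpy, scipy, OpenCV 4.12 (cv2) and the standard library are available. Lean on these libraries where they do the work, as an engineer would, in place of code of your own. Each camera call takes 0.05 s, during which the arm holds its last target. There are 200 camera calls.

## Working session

There is one attempt and no reset: what is moved stays moved. The work goes in short steps, Python scripts to look and compute and a tool call to move; the robot and the scene stay as the last step left them, time stands still between calls to the robot, and variables do not carry over. Pictures are saved under pics/ and viewed, at most 10 in all, crops included, and the job is handed in when it is done.

Besides the shell and the picture viewer there is one more tool, called after "Request:" as name([rows], argument=value, ...), one row to a line, values as JSON. step_arm: Moves the arm, as the interface text tells. Its arguments: {"type":"object","properties":{"commands":{"type":"array","items":{"type":"object","properties":{"fingers":{"type":"number"},"dx":{"type":"number"},"dy":{"type":"number"},"dz":{"type":"number"},"roll":{"type":"number"}}}},"squeeze":{"type":"number"}},"required":["commands"]}

```bash
mkdir -p pics; ls
python3 - <<'E'
from workcell import *
import cv2,numpy as np
s,d=read_camera("scene");s2,d2=read_camera("side")
cv2.imwrite("pics/scene.png",s);cv2.imwrite("pics/side.png",s2)
np.savez("first.npz",s=s,d=d,s2=s2,d2=d2)
for n in("scene","side","wrist"):print(n,calibration(n))
print(read_state())
E
```

```text
pics
scene {'intrinsics': array([[433.07466497,   0.        , 278.463433  ],
       [  0.        , 433.07466497, 208.11182782],
       [  0.        ,   0.        ,   1.        ]]), 'k1': -0.14043223051085965, 'world_to_cam': array([[ 0.87587128,  0.4824485 ,  0.00964069, -0.49775873],
       [-0.36206111,  0.6438415 ,  0.67407706,  0.18389625],
       [ 0.31900039, -0.59389525,  0.73859812, -1.02018987],
       [ 0.        ,  0.        ,  0.        ,  1.        ]])}
side {'intrinsics': array([[483.84374957,   0.        , 281.8190971 ],
       [  0.        , 483.84374957, 205.29417016],
       [  0.        ,   0.        ,   1.        ]]), 'k1': -0.14502200962169626, 'world_to_cam': array([[ 0.89541198, -0.4452134 ,  0.00473412, -0.50971096],
       [ 0.32186654,  0.65461059,  0.68402259, -0.22320738],
       [-0.30763503, -0.61095827,  0.72944546, -0.75648261],
       [ 0.        ,  0.        ,  0.        ,  1.        ]])}
wrist {'intrinsics': array([[289.09184372,   0.        , 277.8687206 ],
       [  0.        , 289.09184372, 209.49869197],
       [  0.        ,   0.        ,   1. 
[... 264 characters left out ...]
       ,  0.        ,  1.        ]])}
{'time': 0.1, 'q': array([ 1.18309538e+00,  2.64686874e-01,  1.60524642e+00, -6.55482562e-06,
        1.27373768e+00, -3.68821704e-02]), 'joint_vel': array([ 0.00085468, -0.00112251, -0.00305708,  0.0005185 ,  0.00050214,
       -0.00042488]), 'joint_torque': array([ 1.17581338e-03, -5.16711581e+01, -3.68588483e+01,  8.96459483e-05,
        6.30605151e-03, -2.07831226e-05]), 'tool_pos': array([0.23171152, 0.63326256, 0.2300756 ]), 'tcp_rot': array([-0.54816467, -3.09295925,  0.00319296]), 'wrist_force': array([ 0.64192736, -0.38006171,  0.28005495]), 'torque': array([ 0.05737483, -0.0009071 ,  0.05241861]), 'grip_force': 0.0, 'width': 0.9999480785118056}
```

View pics/scene.png

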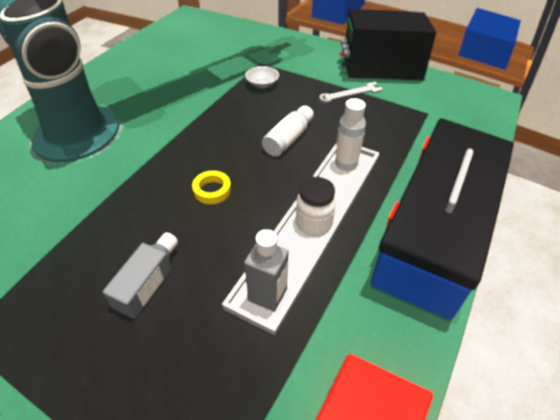

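View pics/side.png

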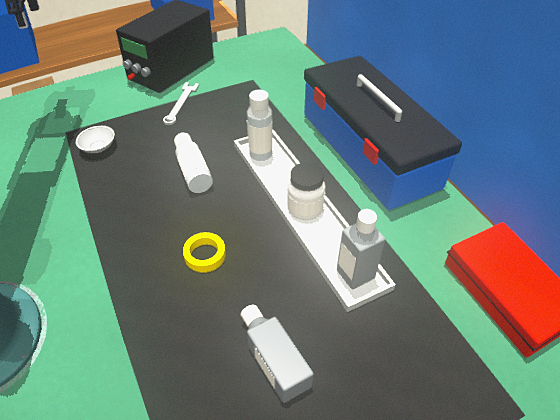

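Scene view: fallen can (288,132) with cap (304,116); fallen flask (140,278) with cap (167,242); tray from (250,310) to (365,150) with flask, tub, can standing. The side view agrees. Now a merged point cloud.

```bash
cat > h.py <<'E'
import numpy as np,cv2
from workcell import *
def cloud(n,d,c=None):
    c=c or calibration(n);K=c["intrinsics"];v,u=np.indices(d.shape)
    p=cv2.undistortPoints(np.stack([u,v],-1).reshape(-1,1,2).astype(float),K,np.array([c["k1"],0,0,0,0.])).reshape(-1,2)
    z=d.ravel();P=np.c_[p[:,0]*z,-p[:,1]*z,-z]
    T=c["world_to_cam"];W=(P-T[:3,3])@T[:3,:3];W[z==0]=np.nan
    return W.reshape(d.shape+(3,))
E
python3 - <<'E'
from h import *
f=np.load("first.npz");W=np.concatenate([cloud("scene",f["d"]).reshape(-1,3),cloud("side",f["d2"]).reshape(-1,3)])
W=W[np.isfinite(W).all(1)&(abs(W[:,1])<.6)&(W[:,0]>.25)&(W[:,0]<1.05)&(W[:,2]>.012)&(W[:,2]<.2)]
r=.002;I=((W[:,:2]-[.25,-.6])/r).astype(int);m=np.zeros((401,601),np.uint8);m[I[:,0],I[:,1]]=255
m=cv2.morphologyEx(m,cv2.MORPH_CLOSE,np.ones((3,3)))
n,l,st,c=cv2.connectedComponentsWithStats(m);L=l[I[:,0],I[:,1]]
for i in range(1,n):
    P=W[L==i]
    if len(P)<150: continue
    R=cv2.minAreaRect(P[:,:2].astype(np.float32));print(i,len(P),np.round(P[:,2].max(),3),np.round(R[0],3),np.round(R[1],3),round(R[2],1), np.round(cv2.boxPoints(R),3).tolist())
    if P[:,2].max()<.1:
        mm=P[:,:2].mean(0);u=np.linalg.svd(P[:,:2]-mm,full_matrices=0)[2][0];t=(P[:,:2]-mm)@u;w=(P[:,:2]-mm)@[-u[1],u[0]]
        print('  axis',u,[(round(a,2),round(w[(t>=a)&(t<a+.02)].min(),3),round(w[(t>=a)&(t<a+.02)].max(),3),round(P[(t>=a)&(t<a+.02),2].max(),3)) for a in np.arange(-.1,.1,.02) if ((t>=a)&(t<a+.02)).sum()>3])
    else:
        for z in(.03,.06,.085,.1,.12,.145):
            Q=P[abs(P[:,2]-z)<.006]
            if len(Q)>5: print('  z',z,len(Q),cv2.minAreaRect(Q[:,:2].astype(np.float32)))
        Q=P[P[:,2]>.14];print('caps',np.round(Q[::max(1,len(Q)//12)],3).tolist())
E
```

```text
1 1032 0.035 [0.297 0.401] [0.088 0.092] 57.8 [[0.23399999737739563, 0.3880000114440918], [0.31200000643730164, 0.33899998664855957], [0.35899999737739563, 0.414000004529953], [0.2809999883174896, 0.4620000123977661]]
  axis [ 0.27468533 -0.96153417] [(np.float64(-0.04), np.float64(-0.032), np.float64(0.031), np.float64(0.033)), (np.float64(-0.02), np.float64(-0.042), np.float64(0.042), np.float64(0.034)), (np.float64(0.0), np.float64(-0.045), np.float64(0.046), np.float64(0.034)), (np.float64(0.02), np.float64(-0.042), np.float64(0.042), np.float64(0.034)), (np.float64(0.04), np.float64(-0.029), np.float64(0.032), np.float64(0.035))]
3 1396 0.026 [ 0.411 -0.002] [0.077 0.077] 33.6 [[0.3580000102519989, 0.008999999612569809], [0.4009999930858612, -0.054999999701976776], [0.46399998664855957, -0.013000000268220901], [0.421999990940094, 0.050999999046325684]]
  axis [ 0.37242247 -0.92806331] [(np.float64(-0.04), np.float64(-0.032), np.float64(0.034), np.float64(0.026)), (np.float64(-0.02), np.float64(-0.038), np.float64(0.04), np.float64(0.026)), (np.float64(0.0), np.float64(-0.037), n
[... 7185 characters left out ...]
np.float64(-0.08), np.float64(-0.069), np.float64(0.068), np.float64(0.059)), (np.float64(-0.06), np.float64(-0.066), np.float64(0.07), np.float64(0.06)), (np.float64(-0.04), np.float64(-0.062), np.float64(0.076), np.float64(0.06)), (np.float64(-0.02), np.float64(-0.056), np.float64(0.082), np.float64(0.059)), (np.float64(0.0), np.float64(-0.053), np.float64(0.088), np.float64(0.059)), (np.float64(0.02), np.float64(-0.046), np.float64(0.092), np.float64(0.059)), (np.float64(0.04), np.float64(-0.042), np.float64(0.091), np.float64(0.058)), (np.float64(0.06), np.float64(-0.036), np.float64(0.079), np.float64(0.057)), (np.float64(0.08), np.float64(-0.032), np.float64(0.065), np.float64(0.058))]
```

```bash
cat >> h.py <<'E'
from scipy.spatial.transform import Rotation as Ro
def go(x,y,z,yaw=None):
    "tool-frame shift to a world point; yaw = wanted angle of tool y, deg"
    s=read_state();R=Ro.from_rotvec(s["tcp_rot"]).as_matrix()
    d=R.T@(np.array([x,y,z])-s["tool_pos"]);a=np.degrees(np.arctan2(R[1,1],R[0,1]))
    print("d",np.round(d,4),"yaw",round(a,2),"roll",None if yaw is None else round(a-yaw,2),"pos",np.round(s["tool_pos"],4),"axisz",np.round(R[:,2],3))
E
python3 -c "
from h import *
go(.4725,.300,.2,-3.7)"
```

```text
d [-0.3407 -0.2302  0.0305] yaw 69.9 roll 73.6 pos [0.2317 0.6333 0.2301] axisz [-0.001 -0.002 -1.   ]
```

Request:
step_arm([
  {"fingers":-1,"dx":-0.341,"dy":-0.23,"dz":0.03,"roll":73.6},
  {"fingers":-1,"dx":-0.341,"dy":-0.23,"dz":0.03,"roll":73.6},
  {"fingers":-1,"dx":-0.341,"dy":-0.23,"dz":0.03,"roll":73.6},
  {"fingers":-1,"dx":-0.341,"dy":-0.23,"dz":0.03,"roll":73.6},
  {"fingers":-1,"dx":-0.341,"dy":-0.23,"dz":0.03,"roll":73.6},
  {"fingers":-1,"dx":-0.341,"dy":-0.23,"dz":0.03,"roll":73.6},
  {"fingers":-1,"dx":-0.341,"dy":-0.23,"dz":0.03,"roll":73.6},
  {"fingers":-1,"dx":-0.341,"dy":-0.23,"dz":0.03,"roll":73.6},
], squeeze=20)

```text
time: 1.1
tool_pos: [0.4741, 0.2982, 0.2005]
tcp_rot: [2.296, 2.144, -0.002]
wrist_force: [0.4, 0.7, 0.4]
width: 0.998
grip_force: 0.0
```

Run:
```python
from h import *
c=calibration("wrist");s,d=read_camera("wrist");cv2.imwrite("pics/w1.png",s)
W=cloud("wrist",d,c);P=W.reshape(-1,3)
P=P[np.isfinite(P).all(1)];P=P[(abs(P[:,0]-.47)<.08)&(P[:,1]>.12)&(P[:,1]<.35)&(P[:,2]>.01)&(P[:,2]<.07)]
print(len(P))
for y in np.arange(.13,.34,.01):
    Q=P[abs(P[:,1]-y)<.003]
    if len(Q)>5:
        T=Q[Q[:,2]>Q[:,2].max()-.02];print(round(y,3),np.round([T[:,0].min(),T[:,0].max(),(T[:,0].min()+T[:,0].max())/2,Q[:,2].max()],3))
print(P[P[:,2]>.03][:,1].max(),P[P[:,2]>.03][:,1].min())
go(.4725,.300,.2,-3.7)
```

```text
5441
0.16 [0.437 0.487 0.462 0.052]
0.17 [0.438 0.487 0.463 0.053]
0.18 [0.438 0.487 0.463 0.053]
0.19 [0.439 0.489 0.464 0.053]
0.2 [0.44  0.49  0.465 0.053]
0.21 [0.441 0.49  0.466 0.053]
0.22 [0.442 0.491 0.466 0.053]
0.23 [0.443 0.491 0.467 0.054]
0.24 [0.442 0.492 0.467 0.053]
0.25 [0.443 0.492 0.468 0.053]
0.26 [0.444 0.493 0.468 0.052]
0.27 [0.445 0.493 0.469 0.052]
0.28 [0.449 0.489 0.469 0.047]
0.29 [0.453 0.489 0.471 0.045]
0.3 [0.454 0.491 0.472 0.045]
0.31 [0.455 0.49  0.472 0.045]
0.3106529228638457 0.15460913396758813
d [ 0.0004 -0.0009  0.0007] yaw -3.79 roll -0.09 pos [0.4733 0.2996 0.2007] axisz [-0.001 -0.    -1.   ]
```

View pics/w1.png

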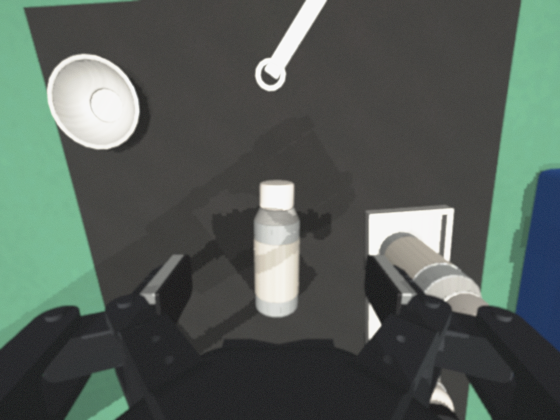

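The wrist view shows the can at (277,250) with its cap at (277,195), aligned with the tool, with clear space for the fingers on both sides. I'll descend and grip the cap.

Request:
step_arm([
  {"fingers":-0.3,"dx":0.002,"dy":-0.002,"dz":0.06},
  {"fingers":-0.3,"dx":0.002,"dy":-0.002,"dz":0.12},
  {"fingers":-0.3,"dx":0.002,"dy":-0.002,"dz":0.165},
  {"fingers":-0.3,"dx":0.002,"dy":-0.002,"dz":0.191},
  {"fingers":-0.3,"dx":0.002,"dy":-0.002,"dz":0.191},
  {"fingers":1,"dx":0.002,"dy":-0.002,"dz":0.191},
  {"fingers":1,"dx":0.002,"dy":-0.002,"dz":0.191},
  {"fingers":1,"dx":0.002,"dy":-0.002,"dz":0.191},
], squeeze=20)

```text
invalid input
```

Request:
step_arm([
  {"fingers":1},
  {"fingers":1},
])

```text
invalid input
```

Request:
step_arm([
  {"fingers":-0.3,"dx":0.002,"dy":-0.002,"dz":0.06,"roll":0},
  {"fingers":-0.3,"dx":0.002,"dy":-0.002,"dz":0.12,"roll":0},
  {"fingers":-0.3,"dx":0.002,"dy":-0.002,"dz":0.165,"roll":0},
  {"fingers":-0.3,"dx":0.002,"dy":-0.002,"dz":0.191,"roll":0},
  {"fingers":-0.3,"dx":0.002,"dy":-0.002,"dz":0.191,"roll":0},
  {"fingers":1,"dx":0.002,"dy":-0.002,"dz":0.191,"roll":0},
  {"fingers":1,"dx":0.002,"dy":-0.002,"dz":0.191,"roll":0},
  {"fingers":1,"dx":0.002,"dy":-0.002,"dz":0.191,"roll":0},
], squeeze=20)

```text
time: 2.15
tool_pos: [0.4722, 0.3038, 0.0117]
tcp_rot: [2.292, 2.149, 0.005]
wrist_force: [-0.7, 1.6, -0.8]
width: 0.433
grip_force: 21.3
```

Request:
step_arm([
  {"fingers":1,"dx":0,"dy":0,"dz":0,"roll":0},
  {"fingers":1,"dx":0,"dy":0,"dz":0,"roll":0},
  {"fingers":1,"dx":0,"dy":0,"dz":0,"roll":0},
], squeeze=20)

```text
time: 2.52
tool_pos: [0.4723, 0.3038, 0.0114]
tcp_rot: [2.292, 2.148, 0.004]
wrist_force: [-1.0, 4.1, 5.1]
width: 0.435
grip_force: 21.8
```

Request:
step_arm([
  {"fingers":1,"dx":-0.003,"dy":0,"dz":-0.014,"roll":0},
  {"fingers":1,"dx":-0.008,"dy":0,"dz":-0.028,"roll":0},
  {"fingers":1,"dx":-0.014,"dy":0,"dz":-0.042,"roll":0},
  {"fingers":1,"dx":-0.021,"dy":0,"dz":-0.055,"roll":0},
  {"fingers":1,"dx":-0.03,"dy":0,"dz":-0.067,"roll":0},
  {"fingers":1,"dx":-0.039,"dy":0,"dz":-0.078,"roll":0},
  {"fingers":1,"dx":-0.05,"dy":0,"dz":-0.088,"roll":0},
  {"fingers":1,"dx":-0.062,"dy":0,"dz":-0.097,"roll":0},
], squeeze=20)

```text
time: 3.52
tool_pos: [0.4673, 0.2402, 0.1079]
tcp_rot: [2.292, 2.149, 0.0]
wrist_force: [-0.3, 0.0, -3.4]
width: 0.437
grip_force: 22.9
```

Run:
```python
from h import *
s,d=read_camera("side");t,e=read_camera("scene");cv2.imwrite("pics/p1.png",np.vstack([s[60:350,60:360],t[40:330,150:450]][:1]+[]) if 0 else np.hstack([s[50:350,60:360],t[20:320,150:450]]))
go(.47,.22,.1)
```

```text
d [-0.0198  0.0035  0.0084] yaw -3.75 roll None pos [0.4678 0.24   0.1084] axisz [ 0.002  0.    -1.   ]
```

View pics/p1.png

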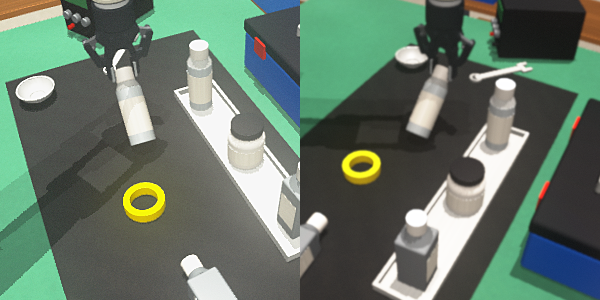

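The can is swinging: it hangs tilted in the fingers. I'll measure its tilt and lowest point.

```bash
cat >> h.py <<'E'
def hung(cx=.47,lo=.10,hi=.30,zmax=.13):
    Ps=[]
    for n in("side","scene"):
        P=cloud(n,read_camera(n)[1]).reshape(-1,3);P=P[np.isfinite(P).all(1)]
        P=P[(abs(P[:,0]-cx)<.04)&(P[:,1]>lo)&(P[:,1]<hi)&(P[:,2]>.008)&(P[:,2]<zmax)];Ps.append(P)
    P=np.vstack(Ps);print(len(P),"zmin",P[:,2].min().round(3))
    for z in np.arange(.015,zmax,.01):
        Q=P[abs(P[:,2]-z)<.004]
        if len(Q)>5: print(round(z,3),len(Q),"x",Q[:,0].min().round(3),Q[:,0].max().round(3),"y",Q[:,1].min().round(3),Q[:,1].max().round(3))
E
python3 -c "
from h import *
hung()"
```

```text
3545 zmin 0.011
0.025 40 x 0.436 0.489 y 0.126 0.158
0.035 193 x 0.436 0.49 y 0.118 0.169
0.045 286 x 0.436 0.491 y 0.122 0.175
0.055 286 x 0.437 0.491 y 0.131 0.188
0.065 289 x 0.437 0.492 y 0.141 0.192
0.075 294 x 0.438 0.492 y 0.15 0.202
0.085 276 x 0.439 0.493 y 0.161 0.217
0.095 291 x 0.44 0.493 y 0.171 0.22
0.105 271 x 0.441 0.492 y 0.181 0.237
0.115 346 x 0.436 0.497 y 0.192 0.244
0.125 276 x 0.436 0.503 y 0.212 0.246
```

The tilt is 45° and the lower rim is on the bench without slipping, so the arc works. I'll finish it.

Request:
step_arm([
  {"fingers":1,"dx":-0.0125,"dy":0,"dz":-0.008,"roll":0},
  {"fingers":1,"dx":-0.026,"dy":0,"dz":-0.0145,"roll":0},
  {"fingers":1,"dx":-0.0395,"dy":0,"dz":-0.02,"roll":0},
  {"fingers":1,"dx":-0.054,"dy":0,"dz":-0.0235,"roll":0},
  {"fingers":1,"dx":-0.068,"dy":0,"dz":-0.026,"roll":0},
  {"fingers":1,"dx":-0.083,"dy":0,"dz":-0.027,"roll":0},
  {"fingers":1,"dx":-0.098,"dy":0,"dz":-0.0265,"roll":0},
  {"fingers":1,"dx":-0.112,"dy":0,"dz":-0.025,"roll":0},
], squeeze=20)

```text
time: 4.72
tool_pos: [0.4599, 0.1281, 0.1321]
tcp_rot: [-2.292, -2.148, 0.0]
wrist_force: [-0.4, -0.6, -4.6]
width: 0.439
grip_force: 22.5
```

```bash
python3 -c "
from h import *
hung(.465,.06,.22,.12)
go(.47,.12,.1)"
```

```text
1320 zmin 0.038
0.055 12 x 0.429 0.483 y 0.062 0.071
0.065 23 x 0.43 0.483 y 0.06 0.078
0.075 61 x 0.43 0.484 y 0.06 0.084
0.085 126 x 0.431 0.485 y 0.06 0.092
0.095 250 x 0.431 0.485 y 0.06 0.102
0.105 300 x 0.432 0.485 y 0.063 0.108
0.115 305 x 0.433 0.486 y 0.069 0.115
d [-0.0069  0.0111  0.0317] yaw -3.78 roll None pos [0.4595 0.1277 0.1317] axisz [-0.001 -0.001 -1.   ]
```

The bottom has slid: the pads' twisting friction holds it near 40°. I'll ease the grip by position so gravity swings it down, staying close above the bench.

Request:
step_arm([
  {"fingers":0.3,"dx":0,"dy":0,"dz":-0.006,"roll":0},
  {"fingers":0.2,"dx":0,"dy":0,"dz":-0.006,"roll":0},
  {"fingers":0.2,"dx":0,"dy":0,"dz":-0.006,"roll":0},
], squeeze=20)

```text
time: 5.2
tool_pos: [0.4603, 0.1297, 0.1386]
tcp_rot: [2.291, 2.149, 0.001]
wrist_force: [-0.6, 0.1, -3.2]
width: 0.434
grip_force: 22.4
```

```bash
python3 -c "
from h import *
hung(.465,.02,.22,.12)
go(.47,.12,.1)"
```

```text
2731 zmin 0.009
0.025 40 x 0.425 0.481 y 0.02 0.059
0.035 44 x 0.43 0.483 y 0.037 0.065
0.045 218 x 0.43 0.483 y 0.03 0.073
0.055 251 x 0.43 0.484 y 0.032 0.082
0.065 258 x 0.431 0.485 y 0.04 0.085
0.075 264 x 0.431 0.485 y 0.046 0.095
0.085 274 x 0.432 0.485 y 0.053 0.096
0.095 264 x 0.432 0.486 y 0.059 0.103
0.105 284 x 0.433 0.486 y 0.065 0.112
0.115 278 x 0.433 0.486 y 0.072 0.113
d [-0.0089  0.0106  0.0383] yaw -3.66 roll None pos [0.46   0.1295 0.1383] axisz [-0.  0. -1.]
```

Request:
step_arm([
  {"fingers":0.15,"dx":0,"dy":0,"dz":-0.006,"roll":0},
  {"fingers":0.14,"dx":0,"dy":0,"dz":-0.006,"roll":0},
], squeeze=20)

```text
time: 5.55
tool_pos: [0.4606, 0.1294, 0.145]
tcp_rot: [2.291, 2.148, 0.002]
wrist_force: [0.9, 0.6, -4.0]
width: 0.434
grip_force: 22.3
```

Request:
step_arm([
  {"fingers":0.13,"dx":0,"dy":0,"dz":0,"roll":0},
], squeeze=20)

```text
time: 5.68
tool_pos: [0.4602, 0.1293, 0.1444]
tcp_rot: [2.292, 2.149, 0.0]
wrist_force: [0.2, -0.6, -3.9]
width: 0.433
grip_force: 19.9
```

Request:
step_arm([
  {"fingers":0.128,"dx":0,"dy":0,"dz":0.006,"roll":0},
  {"fingers":0.125,"dx":0,"dy":0,"dz":0.006,"roll":0},
], squeeze=20)

```text
time: 5.92
tool_pos: [0.4593, 0.1289, 0.1373]
tcp_rot: [-2.291, -2.148, 0.003]
wrist_force: [-0.4, -0.5, -3.9]
width: 0.436
grip_force: 13.6
```

Request:
step_arm([
  {"fingers":0.12,"dx":0,"dy":0,"dz":0,"roll":0},
  {"fingers":0.12,"dx":0,"dy":0,"dz":0,"roll":0},
], squeeze=20)

```text
time: 6.18
tool_pos: [0.4601, 0.1293, 0.1383]
tcp_rot: [-2.292, -2.148, -0.0]
wrist_force: [-0.7, 0.8, -3.5]
width: 0.44
grip_force: 7.3
```

```bash
python3 -c "
from h import *
hung(.465,.02,.22,.12)
go(.47,.12,.1)"
```

```text
2183 zmin 0.008
0.015 125 x 0.426 0.489 y 0.02 0.149
0.025 160 x 0.425 0.489 y 0.02 0.149
0.035 132 x 0.435 0.489 y 0.115 0.149
0.045 138 x 0.435 0.489 y 0.114 0.149
0.055 153 x 0.435 0.488 y 0.114 0.151
0.065 143 x 0.435 0.489 y 0.112 0.15
0.075 146 x 0.435 0.489 y 0.112 0.151
0.085 152 x 0.435 0.489 y 0.111 0.142
0.095 171 x 0.435 0.489 y 0.11 0.144
0.105 165 x 0.435 0.488 y 0.108 0.148
0.115 247 x 0.435 0.488 y 0.109 0.152
d [-0.0086  0.0103  0.0384] yaw -3.69 roll None pos [0.4602 0.1292 0.1384] axisz [ 0. -0. -1.]
```

The can swung to within a few degrees of upright. I'll tighten, lift and move over the gap.

Request:
step_arm([
  {"fingers":0.13,"dx":0,"dy":0,"dz":0,"roll":0},
  {"fingers":0.3,"dx":0,"dy":0,"dz":-0.015,"roll":0},
  {"fingers":1,"dx":0,"dy":0,"dz":-0.03,"roll":0},
  {"fingers":1,"dx":-0.005,"dy":0.04,"dz":-0.03,"roll":0},
  {"fingers":1,"dx":-0.01,"dy":0.08,"dz":-0.03,"roll":0},
  {"fingers":1,"dx":-0.01,"dy":0.12,"dz":-0.03,"roll":0},
  {"fingers":1,"dx":-0.01,"dy":0.15,"dz":-0.03,"roll":0},
  {"fingers":1,"dx":-0.01,"dy":0.167,"dz":-0.03,"roll":0},
], squeeze=20)

```text
time: 7.28
tool_pos: [0.6281, 0.1083, 0.1696]
tcp_rot: [2.292, 2.147, 0.002]
wrist_force: [0.5, 0.4, -3.3]
width: 0.434
grip_force: 21.9
```

```bash
python3 -c "
from h import *
s,_=read_camera('side');t,_=read_camera('scene');cv2.imwrite('pics/p2.png',np.hstack([s[30:330,160:460],t[20:320,150:450]]))
hung(.625,.065,.17,.145)
go(.6265,.111,.14,0)"
```

```text
2253 zmin 0.008
0.015 12 x 0.585 0.587 y 0.119 0.153
0.035 66 x 0.6 0.653 y 0.092 0.122
0.045 108 x 0.6 0.653 y 0.093 0.127
0.055 123 x 0.6 0.654 y 0.091 0.131
0.065 151 x 0.6 0.654 y 0.09 0.126
0.075 156 x 0.6 0.654 y 0.089 0.122
0.085 150 x 0.601 0.654 y 0.09 0.124
0.095 161 x 0.599 0.654 y 0.089 0.126
0.105 173 x 0.599 0.654 y 0.088 0.122
0.115 177 x 0.599 0.654 y 0.087 0.121
0.125 185 x 0.6 0.654 y 0.087 0.125
0.135 180 x 0.601 0.653 y 0.087 0.127
d [0.0026 0.0011 0.0283] yaw -3.7 roll -3.7 pos [0.6253 0.1085 0.1683] axisz [-0.001 -0.    -1.   ]
```

View pics/p2.png

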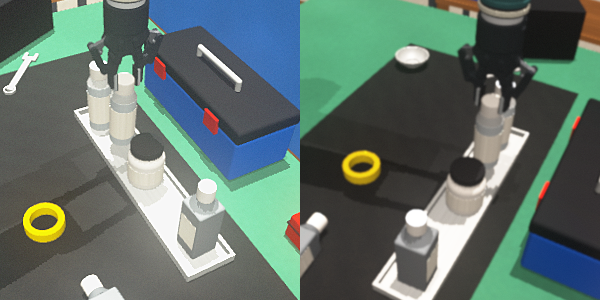

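The can hangs nearly upright (0.05 rad) in the gap, centred in x. I'll lower it, watching force.

Request:
step_arm([
  {"fingers":1,"dx":0,"dy":0.001,"dz":0.008,"roll":0},
  {"fingers":1,"dx":0,"dy":0.001,"dz":0.014,"roll":0},
  {"fingers":1,"dx":0,"dy":0.001,"dz":0.018,"roll":0},
  {"fingers":1,"dx":0,"dy":0.001,"dz":0.021,"roll":0},
  {"fingers":1,"dx":0,"dy":0.001,"dz":0.021,"roll":0},
], squeeze=20)

```text
time: 8.1
tool_pos: [0.6268, 0.1084, 0.1469]
tcp_rot: [-2.292, -2.148, 0.001]
wrist_force: [-0.0, 0.1, -4.8]
width: 0.433
grip_force: 21.9
```

Request:
step_arm([
  {"fingers":1,"dx":0,"dy":0,"dz":0.002,"roll":0},
  {"fingers":1,"dx":0,"dy":0,"dz":0.003,"roll":0},
], squeeze=20)

```text
time: 8.35
tool_pos: [0.6272, 0.1084, 0.1443]
tcp_rot: [2.292, 2.148, 0.0]
wrist_force: [-0.3, 0.6, -3.4]
width: 0.432
grip_force: 21.9
```

Request:
step_arm([
  {"fingers":1,"dx":0,"dy":0,"dz":0.001,"roll":0},
  {"fingers":1,"dx":0,"dy":0,"dz":0.002,"roll":0},
], squeeze=20)

```text
time: 8.6
tool_pos: [0.6278, 0.1088, 0.144]
tcp_rot: [2.292, 2.148, 0.003]
wrist_force: [-2.5, 1.0, 7.0]
width: 0.43
grip_force: 23.0
```

Request:
step_arm([
  {"fingers":0.13,"dx":0,"dy":0,"dz":0.001,"roll":0},
  {"fingers":0.125,"dx":0,"dy":0,"dz":0.001,"roll":0},
  {"fingers":0.12,"dx":0,"dy":0,"dz":0.001,"roll":0},
  {"fingers":0.12,"dx":0,"dy":0,"dz":0.001,"roll":0},
], squeeze=20)

```text
time: 9.1
tool_pos: [0.6284, 0.1089, 0.1438]
tcp_rot: [2.291, 2.147, 0.005]
wrist_force: [-1.5, 1.2, 6.7]
width: 0.443
grip_force: 8.7
```

Request:
step_arm([
  {"fingers":0.11,"dx":0,"dy":0,"dz":0,"roll":0},
  {"fingers":0.1,"dx":0,"dy":0,"dz":0,"roll":0},
  {"fingers":0.08,"dx":0,"dy":0,"dz":0,"roll":0},
  {"fingers":0.05,"dx":0,"dy":0,"dz":0,"roll":0},
  {"fingers":0.05,"dx":0,"dy":0,"dz":0,"roll":0},
], squeeze=20)

```text
time: 9.72
tool_pos: [0.627, 0.1083, 0.141]
tcp_rot: [-2.292, -2.148, 0.0]
wrist_force: [0.1, -1.3, -0.2]
width: 0.478
grip_force: 0.1
```

```bash
python3 -c "
from h import *
hung(.625,.065,.17,.125)
go(.6265,.111,.14,0)"
```

```text
2229 zmin 0.008
0.015 93 x 0.585 0.654 y 0.09 0.155
0.025 85 x 0.6 0.654 y 0.093 0.128
0.035 91 x 0.598 0.654 y 0.093 0.126
0.045 120 x 0.599 0.655 y 0.092 0.125
0.055 144 x 0.599 0.655 y 0.093 0.126
0.065 165 x 0.599 0.655 y 0.093 0.13
0.075 157 x 0.599 0.655 y 0.093 0.125
0.085 156 x 0.599 0.655 y 0.093 0.134
0.095 186 x 0.599 0.655 y 0.092 0.134
0.105 184 x 0.599 0.654 y 0.094 0.128
0.115 205 x 0.6 0.654 y 0.093 0.139
d [ 0.0026 -0.0007  0.0011] yaw -3.7 roll -3.7 pos [0.627  0.1083 0.1411] axisz [-0. -0. -1.]
```

The can stands vertical. I'll open, rise, and go over the flask's cap.

Request:
step_arm([
  {"fingers":-0.1,"dx":0,"dy":0,"dz":0,"roll":0},
  {"fingers":-0.4,"dx":0,"dy":0,"dz":0,"roll":0},
  {"fingers":-0.4,"dx":0,"dy":0,"dz":-0.02,"roll":0},
  {"fingers":-0.4,"dx":0,"dy":0,"dz":-0.06,"roll":0},
  {"fingers":-0.4,"dx":0,"dy":0,"dz":-0.09,"roll":0},
], squeeze=20)

```text
time: 10.45
tool_pos: [0.6279, 0.1085, 0.2348]
tcp_rot: [2.291, 2.147, 0.004]
wrist_force: [0.7, -0.3, 0.5]
width: 0.699
grip_force: 0.0
```

```bash
python3 -c "
from h import *
go(.434,-.164,.2,3.9)"
```

```text
d [-0.2845 -0.1761  0.0341] yaw -3.7 roll -7.6 pos [0.6279 0.1085 0.2348] axisz [ 0.003  0.    -1.   ]
```

Request:
step_arm([
  {"fingers":-0.4,"dx":-0.284,"dy":-0.176,"dz":0.034,"roll":-7.6},
  {"fingers":-0.4,"dx":-0.284,"dy":-0.176,"dz":0.034,"roll":-7.6},
  {"fingers":-0.4,"dx":-0.284,"dy":-0.176,"dz":0.034,"roll":-7.6},
  {"fingers":-0.4,"dx":-0.284,"dy":-0.176,"dz":0.034,"roll":-7.6},
  {"fingers":-0.4,"dx":-0.284,"dy":-0.176,"dz":0.034,"roll":-7.6},
  {"fingers":-0.4,"dx":-0.284,"dy":-0.176,"dz":0.034,"roll":-7.6},
  {"fingers":-0.4,"dx":-0.284,"dy":-0.176,"dz":0.034,"roll":-7.6},
  {"fingers":-0.4,"dx":-0.284,"dy":-0.176,"dz":0.034,"roll":-7.6},
], squeeze=20)

```text
time: 11.45
tool_pos: [0.434, -0.1635, 0.1985]
tcp_rot: [2.143, 2.294, 0.002]
wrist_force: [0.3, 0.3, -0.1]
width: 0.702
grip_force: 0.0
```

Run:
```python
from h import *
c=calibration("wrist");s,d=read_camera("wrist")
P=cloud("wrist",d,c).reshape(-1,3)
P=P[np.isfinite(P).all(1)];P=P[(abs(P[:,0]-.438)<.08)&(P[:,1]>-.34)&(P[:,1]<-.1)&(P[:,2]>.01)&(P[:,2]<.07)]
for y in np.arange(-.32,-.13,.01):
    Q=P[abs(P[:,1]-y)<.003]
    if len(Q)>5:
        T=Q[Q[:,2]>Q[:,2].max()-.015];print(round(y,3),np.round([T[:,0].min(),T[:,0].max(),(T[:,0].min()+T[:,0].max())/2,Q[:,2].max()],3))
print(P[P[:,2]>.03][:,1].max(),P[P[:,2]>.03][:,1].min())
go(.434,-.164,.01,3.9)
```

```text
-0.31 [0.417 0.445 0.431 0.051]
-0.3 [0.416 0.467 0.441 0.053]
-0.29 [0.415 0.466 0.441 0.053]
-0.28 [0.413 0.465 0.439 0.053]
-0.27 [0.413 0.465 0.439 0.053]
-0.26 [0.413 0.464 0.438 0.053]
-0.25 [0.412 0.463 0.438 0.053]
-0.24 [0.411 0.463 0.437 0.053]
-0.23 [0.41  0.462 0.436 0.053]
-0.22 [0.41  0.461 0.436 0.053]
-0.21 [0.41  0.461 0.435 0.054]
-0.2 [0.409 0.46  0.434 0.053]
-0.19 [0.415 0.454 0.435 0.048]
-0.18 [0.417 0.447 0.432 0.042]
-0.17 [0.417 0.446 0.432 0.042]
-0.16 [0.416 0.445 0.431 0.042]
-0.15438543627987864 -0.3084064027908017
d [-0.0007 -0.0005  0.1883] yaw 3.94 roll 0.04 pos [ 0.4341 -0.1632  0.1983] axisz [ 0.002 -0.    -1.   ]
```

Request:
step_arm([
  {"fingers":-0.2,"dx":0.001,"dy":-0.002,"dz":0.06,"roll":0},
  {"fingers":-0.2,"dx":0.001,"dy":-0.002,"dz":0.12,"roll":0},
  {"fingers":-0.2,"dx":0.001,"dy":-0.002,"dz":0.165,"roll":0},
  {"fingers":-0.2,"dx":0.001,"dy":-0.002,"dz":0.188,"roll":0},
  {"fingers":0,"dx":0.001,"dy":-0.002,"dz":0.188,"roll":0},
  {"fingers":1,"dx":0.001,"dy":-0.002,"dz":0.188,"roll":0},
  {"fingers":1,"dx":0.001,"dy":-0.002,"dz":0.188,"roll":0},
  {"fingers":1,"dx":0.001,"dy":-0.002,"dz":0.188,"roll":0},
], squeeze=20)

```text
time: 12.5
tool_pos: [0.432, -0.163, 0.0104]
tcp_rot: [2.143, 2.294, 0.001]
wrist_force: [0.7, 0.8, -1.3]
width: 0.34
grip_force: 20.9
```

Request:
step_arm([
  {"fingers":1,"dx":0,"dy":0,"dz":0,"roll":0},
  {"fingers":1,"dx":0,"dy":0,"dz":0,"roll":0},
], squeeze=20)

```text
time: 12.75
tool_pos: [0.4318, -0.1631, 0.01]
tcp_rot: [2.144, 2.294, 0.001]
wrist_force: [0.4, 1.9, 2.3]
width: 0.341
grip_force: 21.2
```

Request:
step_arm([
  {"fingers":1,"dx":-0.003,"dy":0,"dz":-0.014,"roll":0},
  {"fingers":1,"dx":-0.008,"dy":0,"dz":-0.028,"roll":0},
  {"fingers":1,"dx":-0.014,"dy":0,"dz":-0.042,"roll":0},
  {"fingers":1,"dx":-0.021,"dy":0,"dz":-0.055,"roll":0},
  {"fingers":1,"dx":-0.03,"dy":0,"dz":-0.067,"roll":0},
  {"fingers":1,"dx":-0.039,"dy":0,"dz":-0.078,"roll":0},
  {"fingers":1,"dx":-0.05,"dy":0,"dz":-0.088,"roll":0},
  {"fingers":1,"dx":-0.061,"dy":0,"dz":-0.096,"roll":0},
], squeeze=20)

```text
time: 13.75
tool_pos: [0.4352, -0.2244, 0.1058]
tcp_rot: [-2.145, -2.296, 0.0]
wrist_force: [0.9, -0.3, -3.6]
width: 0.34
grip_force: 22.6
```

Request:
step_arm([
  {"fingers":1,"dx":-0.0125,"dy":0,"dz":-0.008,"roll":0},
  {"fingers":0.6,"dx":-0.026,"dy":0,"dz":-0.0145,"roll":0},
  {"fingers":0.4,"dx":-0.0395,"dy":0,"dz":-0.02,"roll":0},
  {"fingers":0.35,"dx":-0.054,"dy":0,"dz":-0.025,"roll":0},
  {"fingers":0.33,"dx":-0.068,"dy":0,"dz":-0.028,"roll":0},
  {"fingers":0.325,"dx":-0.075,"dy":0,"dz":-0.031,"roll":0},
  {"fingers":0.32,"dx":-0.075,"dy":0,"dz":-0.033,"roll":0},
], squeeze=20)

```text
time: 14.62
tool_pos: [0.4403, -0.2989, 0.1383]
tcp_rot: [-2.145, -2.295, -0.0]
wrist_force: [0.4, 0.3, -3.2]
width: 0.339
grip_force: 22.6
```

```bash
python3 -c "
from h import *
hung(.435,-.40,-.19,.12)
go(.43,-.29,.138)"
```

```text
3488 zmin 0.034
0.035 7 x 0.471 0.473 y -0.379 -0.371
0.045 40 x 0.471 0.474 y -0.39 -0.363
0.055 77 x 0.469 0.474 y -0.397 -0.354
0.065 116 x 0.417 0.475 y -0.399 -0.343
0.075 160 x 0.417 0.475 y -0.4 -0.335
0.085 400 x 0.416 0.475 y -0.4 -0.323
0.095 524 x 0.415 0.474 y -0.393 -0.315
0.105 702 x 0.414 0.474 y -0.385 -0.308
0.115 763 x 0.414 0.472 y -0.375 -0.302
d [ 0.0089 -0.0096  0.0003] yaw 3.9 roll None pos [ 0.4402 -0.2983  0.1383] axisz [-0.  0. -1.]
```

Request:
step_arm([
  {"fingers":0.316,"dx":0,"dy":0,"dz":0,"roll":0},
  {"fingers":0.312,"dx":0,"dy":0,"dz":0,"roll":0},
], squeeze=20)

```text
time: 14.98
tool_pos: [0.4402, -0.2982, 0.1382]
tcp_rot: [-2.144, -2.296, 0.0]
wrist_force: [-0.6, -0.2, -3.3]
width: 0.347
grip_force: 14.3
```

Request:
step_arm([
  {"fingers":0.31,"dx":0,"dy":0,"dz":0,"roll":0},
  {"fingers":0.308,"dx":0,"dy":0,"dz":0,"roll":0},
], squeeze=20)

```text
time: 15.22
tool_pos: [0.4402, -0.2983, 0.1382]
tcp_rot: [-2.144, -2.296, -0.0]
wrist_force: [-0.6, -0.2, -3.2]
width: 0.349
grip_force: 8.7
```

```bash
python3 -c "
from h import *
hung(.435,-.40,-.19,.12)
go(.43,-.29,.138)"
```

```text
4004 zmin 0.008
0.015 205 x 0.412 0.469 y -0.332 -0.269
0.025 229 x 0.412 0.47 y -0.331 -0.27
0.035 213 x 0.412 0.47 y -0.331 -0.27
0.045 220 x 0.412 0.47 y -0.33 -0.27
0.055 257 x 0.412 0.47 y -0.329 -0.269
0.065 263 x 0.412 0.47 y -0.329 -0.27
0.075 259 x 0.412 0.469 y -0.328 -0.269
0.085 281 x 0.412 0.469 y -0.328 -0.269
0.095 294 x 0.412 0.47 y -0.328 -0.269
0.105 290 x 0.412 0.469 y -0.326 -0.268
0.115 770 x 0.412 0.469 y -0.325 -0.269
d [ 0.0089 -0.0096  0.0002] yaw 3.9 roll None pos [ 0.4402 -0.2983  0.1382] axisz [-0.  0. -1.]
```

The flask hangs almost vertical. I'll tighten, lift, move along +y first, then +x.

Request:
step_arm([
  {"fingers":0.32,"dx":0,"dy":0,"dz":-0.01,"roll":0},
  {"fingers":1,"dx":0,"dy":0,"dz":-0.025,"roll":0},
  {"fingers":1,"dx":0.03,"dy":0.002,"dz":-0.035,"roll":0},
  {"fingers":1,"dx":0.075,"dy":0.005,"dz":-0.035,"roll":1},
  {"fingers":1,"dx":0.12,"dy":0.008,"dz":-0.035,"roll":2},
  {"fingers":1,"dx":0.165,"dy":0.011,"dz":-0.035,"roll":3},
  {"fingers":1,"dx":0.2,"dy":0.014,"dz":-0.035,"roll":3.5},
  {"fingers":1,"dx":0.223,"dy":0.015,"dz":-0.035,"roll":3.5},
], squeeze=20)

```text
time: 16.32
tool_pos: [0.4407, -0.0736, 0.175]
tcp_rot: [2.211, 2.229, 0.002]
wrist_force: [1.1, -1.6, -3.6]
width: 0.341
grip_force: 21.3
```

```bash
python3 -c "
from h import *
hung(.44,-.14,-.02,.15)
go(.629,-.0755,.17,0.4)"
```

```text
3384 zmin 0.008
0.015 32 x 0.4 0.419 y -0.04 -0.034
0.025 36 x 0.4 0.42 y -0.041 -0.027
0.045 93 x 0.415 0.468 y -0.105 -0.048
0.055 209 x 0.415 0.469 y -0.106 -0.044
0.065 213 x 0.415 0.468 y -0.106 -0.047
0.075 228 x 0.414 0.469 y -0.105 -0.045
0.085 234 x 0.414 0.469 y -0.105 -0.047
0.095 248 x 0.414 0.469 y -0.105 -0.044
0.105 253 x 0.414 0.469 y -0.104 -0.047
0.115 266 x 0.414 0.469 y -0.103 -0.046
0.125 276 x 0.414 0.469 y -0.103 -0.047
0.135 277 x 0.415 0.469 y -0.102 -0.045
0.145 290 x 0.415 0.468 y -0.101 -0.044
d [-0.0042  0.1884  0.0051] yaw 0.55 roll 0.15 pos [ 0.4405 -0.0731  0.1747] axisz [ 0.002  0.001 -1.   ]
```

Request:
step_arm([
  {"fingers":1,"dx":-0.003,"dy":0.03,"dz":0,"roll":0},
  {"fingers":1,"dx":-0.003,"dy":0.07,"dz":0,"roll":0},
  {"fingers":1,"dx":-0.003,"dy":0.11,"dz":0,"roll":0},
  {"fingers":1,"dx":-0.003,"dy":0.15,"dz":0,"roll":0},
  {"fingers":1,"dx":-0.003,"dy":0.175,"dz":0,"roll":0},
  {"fingers":1,"dx":-0.003,"dy":0.188,"dz":0,"roll":0},
  {"fingers":1,"dx":-0.003,"dy":0.188,"dz":0.015,"roll":0},
  {"fingers":1,"dx":-0.003,"dy":0.188,"dz":0.025,"roll":0},
], squeeze=20)

```text
time: 17.42
tool_pos: [0.6262, -0.0768, 0.1465]
tcp_rot: [-2.212, -2.227, 0.003]
wrist_force: [-0.4, 0.3, -4.6]
width: 0.343
grip_force: 21.2
```

```bash
python3 -c "
from h import *
hung(.629,-.125,-.017,.12)
go(.629,-.0755,.14,0.4)"
```

```text
2631 zmin 0.008
0.015 46 x 0.598 0.668 y -0.105 -0.053
0.025 126 x 0.597 0.652 y -0.106 -0.055
0.035 124 x 0.597 0.652 y -0.105 -0.056
0.045 140 x 0.597 0.652 y -0.105 -0.053
0.055 135 x 0.598 0.653 y -0.104 -0.054
0.065 162 x 0.597 0.652 y -0.104 -0.055
0.075 205 x 0.597 0.653 y -0.104 -0.054
0.085 209 x 0.598 0.652 y -0.104 -0.051
0.095 241 x 0.598 0.653 y -0.105 -0.055
0.105 266 x 0.598 0.653 y -0.104 -0.054
0.115 274 x 0.598 0.652 y -0.103 -0.052
d [0.0009 0.0039 0.0054] yaw 0.39 roll -0.01 pos [ 0.6251 -0.0765  0.1454] axisz [-0.006  0.001 -1.   ]
```

Request:
step_arm([
  {"fingers":1,"dx":0,"dy":0.001,"dz":0.001,"roll":0},
  {"fingers":1,"dx":0,"dy":0.001,"dz":0.002,"roll":0},
  {"fingers":1,"dx":0,"dy":0.001,"dz":0.002,"roll":0},
], squeeze=20)

```text
time: 17.9
tool_pos: [0.6293, -0.0767, 0.1468]
tcp_rot: [2.213, 2.229, 0.001]
wrist_force: [-0.9, 0.6, -2.9]
width: 0.343
grip_force: 21.3
```

Request:
step_arm([
  {"fingers":1,"dx":0,"dy":0,"dz":0.001,"roll":0},
  {"fingers":1,"dx":0,"dy":0,"dz":0.002,"roll":0},
  {"fingers":1,"dx":0,"dy":0,"dz":0.002,"roll":0},
], squeeze=20)

```text
time: 18.27
tool_pos: [0.629, -0.0766, 0.1441]
tcp_rot: [-2.213, -2.229, 0.0]
wrist_force: [0.1, 0.4, -3.9]
width: 0.341
grip_force: 21.3
```

Request:
step_arm([
  {"fingers":1,"dx":0,"dy":0,"dz":0.001,"roll":0},
  {"fingers":1,"dx":0,"dy":0,"dz":0.001,"roll":0},
], squeeze=20)

```text
time: 18.52
tool_pos: [0.629, -0.0766, 0.1431]
tcp_rot: [-2.213, -2.229, 0.0]
wrist_force: [-0.3, 0.6, -3.7]
width: 0.34
grip_force: 21.3
```

Request:
step_arm([
  {"fingers":1,"dx":0,"dy":0,"dz":0.001,"roll":0},
  {"fingers":1,"dx":0,"dy":0,"dz":0.0015,"roll":0},
], squeeze=20)

```text
time: 18.77
tool_pos: [0.6291, -0.0767, 0.1417]
tcp_rot: [-2.214, -2.229, 0.0]
wrist_force: [-0.8, 0.2, -3.2]
width: 0.341
grip_force: 21.3
```

Request:
step_arm([
  {"fingers":1,"dx":0,"dy":0,"dz":0.001,"roll":0},
  {"fingers":1,"dx":0,"dy":0,"dz":0.0015,"roll":0},
], squeeze=20)

```text
time: 19.02
tool_pos: [0.629, -0.0766, 0.1401]
tcp_rot: [-2.214, -2.229, 0.0]
wrist_force: [-0.3, 0.2, -3.9]
width: 0.339
grip_force: 21.3
```

Request:
step_arm([
  {"fingers":1,"dx":0,"dy":0,"dz":0.001,"roll":0},
  {"fingers":1,"dx":0,"dy":0,"dz":0.001,"roll":0},
], squeeze=20)

```text
time: 19.27
tool_pos: [0.6293, -0.0768, 0.1398]
tcp_rot: [2.213, 2.229, 0.0]
wrist_force: [-0.7, -0.2, -0.2]
width: 0.342
grip_force: 21.5
```

Touching. One more millimetre, then a gradual release.

Request:
step_arm([
  {"fingers":1,"dx":0,"dy":0,"dz":0.001,"roll":0},
  {"fingers":0.32,"dx":0,"dy":0,"dz":0.001,"roll":0},
  {"fingers":0.312,"dx":0,"dy":0,"dz":0.001,"roll":0},
  {"fingers":0.308,"dx":0,"dy":0,"dz":0.001,"roll":0},
  {"fingers":0.304,"dx":0,"dy":0,"dz":0.001,"roll":0},
  {"fingers":0.3,"dx":0,"dy":0,"dz":0.001,"roll":0},
  {"fingers":0.28,"dx":0,"dy":0,"dz":0.001,"roll":0},
  {"fingers":0.25,"dx":0,"dy":0,"dz":0.001,"roll":0},
], squeeze=20)

```text
time: 20.27
tool_pos: [0.629, -0.0764, 0.1377]
tcp_rot: [-2.213, -2.229, -0.0]
wrist_force: [0.4, 0.5, -0.4]
width: 0.378
grip_force: 0.0
```

Request:
step_arm([
  {"fingers":0.1,"dx":0,"dy":0,"dz":0,"roll":0},
  {"fingers":-0.3,"dx":0,"dy":0,"dz":0,"roll":0},
  {"fingers":-0.3,"dx":0,"dy":0,"dz":0,"roll":0},
  {"fingers":-0.3,"dx":0,"dy":0,"dz":-0.03,"roll":0},
  {"fingers":-0.3,"dx":0,"dy":0,"dz":-0.08,"roll":0},
  {"fingers":-0.3,"dx":0,"dy":0,"dz":-0.13,"roll":0},
  {"fingers":-0.3,"dx":0,"dy":0,"dz":-0.13,"roll":0},
], squeeze=20)

```text
time: 21.15
tool_pos: [0.6324, -0.0772, 0.275]
tcp_rot: [2.207, 2.223, 0.01]
wrist_force: [1.0, 0.1, 0.4]
width: 0.65
grip_force: 0.0
```

```bash
python3 -c "
from h import *
s,_=read_camera('side');t,_=read_camera('scene');cv2.imwrite('pics/p3.png',np.hstack([s[30:330,160:460],t[20:320,150:450]]))
hung(.629,-.125,-.017,.17);hung(.629,.06,.165,.17)"
```

```text
4410 zmin 0.008
0.015 112 x 0.601 0.656 y -0.105 -0.055
0.025 122 x 0.601 0.656 y -0.105 -0.053
0.035 138 x 0.6 0.657 y -0.105 -0.057
0.045 129 x 0.6 0.656 y -0.105 -0.056
0.055 143 x 0.6 0.657 y -0.106 -0.055
0.065 158 x 0.6 0.657 y -0.105 -0.052
0.075 204 x 0.6 0.657 y -0.106 -0.057
0.085 219 x 0.6 0.657 y -0.106 -0.056
0.095 229 x 0.601 0.656 y -0.106 -0.052
0.105 261 x 0.601 0.656 y -0.105 -0.056
0.115 569 x 0.6 0.656 y -0.105 -0.051
0.125 367 x 0.605 0.652 y -0.101 -0.059
0.135 157 x 0.611 0.646 y -0.094 -0.068
0.145 127 x 0.612 0.644 y -0.093 -0.071
0.155 201 x 0.612 0.645 y -0.094 -0.062
0.165 94 x 0.615 0.643 y -0.092 -0.064
3260 zmin 0.008
0.015 89 x 0.599 0.669 y 0.094 0.141
0.025 83 x 0.599 0.655 y 0.093 0.129
0.035 92 x 0.598 0.654 y 0.094 0.127
0.045 114 x 0.598 0.654 y 0.093 0.126
0.055 158 x 0.598 0.655 y 0.092 0.127
0.065 169 x 0.599 0.654 y 0.093 0.13
0.075 165 x 0.599 0.654 y 0.093 0.125
0.085 158 x 0.599 0.655 y 0.093 0.133
0.095 193 x 0.599 0.655 y 0.094 0.135
0.105 158 x 0.599 0.654 y 0.094 0.126
0.115 209 x 0.599 0.654 y 0.092 0.138
0.125 247 x 0.602 0.652 y 0.096 0.135
0.135 154 x 0.605 0.647 y 0.101 0.132
0.145 140 x 0.607 0.646 y 0.101 0.125
0.155 198 x 0.607 0.646 y 0.101 0.139
0.165 147 x 0.613 0.644 y 0.102 0.139
```

View pics/p3.png

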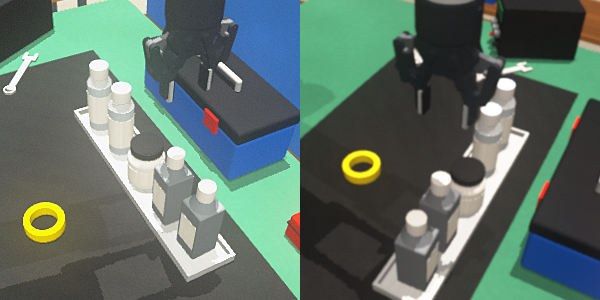

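Both containers stand vertical in their gaps, and the gripper is clear above.

```bash
python3 -c "
from workcell import *
print(finish_job())"
```

```text
the job is handed in; nothing more can be done
None
```

Job handed in at about 21 s: the can and the flask both stand upright, caps up, in their gaps in the tray; the camera images show the other three containers still upright, and `finish_job` returned no verdict.

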